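# Zero the roast colour meter on its reference disc

## Robot

A 6-joint arm with a two-finger parallel gripper is mounted at the origin on a cart in front of the work surface, level with it; the furniture and walls round the work are solid. World frame = base frame: x ahead of the robot, y to its left, z up, the work surface at z = 0. Lengths are in m, angles in rad, forces in N, time in s.
With the tool pointing down it reaches from about 0.35 to 0.975 m from the base axis. Payload 4.9 kg.
Tool frame: the origin (TCP) lies at the very end of the fingers, on their centre line; the grasp point (between the pads) lies 19 mm behind it; z points along the fingers, y is the direction in which the jaws open and shut (so a half turn about z gives the same grasp; the last joint's range is limited). The gripper opens to 85 mm and grips with 20 to 120 N. Pads are 22 mm wide; open, the fingers measure 114 mm over their backs; the gripper's body (76 mm by 85 mm) begins 54 mm behind the grasp point. The pads swing forward as they close: fully open they stand 13 mm farther back than shut.
Start: joints at [-1.268, 0.053, 1.613, -0, 1.476, -0.119], TCP at [0.256, -0.57, 0.231] pointing down, gripper open.
Joint ranges: [-3.01, 3.01], [-1.01, 2.22], [0.06, 2.58], [-1.02, 4.17], [0.09, 2.62], [-3.14, 3.14]. Speed limits (rad/s): [2.57, 2.57, 3.14, 3.14, 3.14, 3.14].

## Interface

Orientations are given as a unit quaternion [w, x, y, z].
In Python, from plant import state, eyes, job_done gives the robot as it stands.
- The arm moves only by the tool apply_moves, never from a script. Its argument "commands" is a list of rows, each an object with "linear": the shift along the tool's x, y, z in m, a list of three; "delta_rot": the turn, a rotation vector about the tool's x, y, z in degrees, a list of three; "fingers": the closure in counts, from 0 (fully open) to 255 (shut). In form: [{"linear": [x, y, z], "delta_rot": [wx, wy, wz], "fingers": fingers}, ...]. A call has exactly 8 rows; each row is the pose to reach, as a shift and turn from the pose commanded when the call began, along the tool's axes at that moment; what a row does not reach only later rows make up. A row lasts 1/10 s, in which the tool goes at most 50 mm and 8.59 degrees, less where a joint would pass 70% of its speed; a pose out of reach is approached as far as the arm can. A call with a gripper value outside its range is refused whole. The fingers move at their own pace and stop on an object; the grip force is fixed at half the most. Time passes only in rows, so rows that repeat a pose let the fingers close, or fill a call up. It gives the time, the measured TCP pose, the force and the opening at its end, in the units of the state.
- state(): the state, without advancing time (a new reading comes with each control period).
- eyes.grab_frame(name): name is "side" or "top" or "wrist"; returns the picture (480x640x3 uint8, red, green, blue); there is no depth.
- eyes.camera_params(name): a dict with "fx", "fy", "cx", "cy" (pixels), "k1" (the pictures are not rectified: a ray, as slopes to the right and down, at radius r is drawn at 1 + k1 r^2 times it, then the intrinsics apply), "position" and "rotation" of the camera in the world; the wrist camera has in their place "T_tool_cam" (4x4, takes a point from camera to tool coordinates, whose origin is the TCP and whose axes are the flange's). Camera axes: x right, y down, z forward; pixel columns grow to the right and rows downward; lengths in m; the calibration is good to about 2 mm. A picture is of the moment at which its call begins: read the wrist's pose just before it. camera_params takes no time and is no camera call.
- job_done(): hands the job in, once; it reports no verdict.
The state is a dict: "time": time; "joint_pos": joint angles; "joint_vel": joint speeds; "joint_efforts": joint torques, N m; "tool_pos": TCP position; "tool_rot": TCP orientation; "contact_force": force on the tool from outside, world axes, zero at the start; "ft_torque": the same for the moment, N m; "gripper_width": opening from 0.0 (shut) to 1.0 (fully open).
Only numpy, scipy, OpenCV 4.12 (cv2) and the standard library are available. Lean on these libraries where they do the work, as an engineer would, in place of code of your own. Each camera call takes 0.05 s, during which the arm holds its last target.

## Task

Zero the roast colour meter on the reference disc that already lies in its open drawer: with closed fingertips push the drawer fully home, then press down the raised near half of the power rocker so that it tips over to on, then tap the small round zero key in the middle and let it spring back. Touch each lightly and in that order, for the meter must be dark inside and powered before it is zeroed. Grasp and lift nothing, do not press the long bar-shaped read key, and leave the disc in its well and everything round the meter where it is.

Things in the scene. Friction and masses are not known exactly. Their poses are not given: they have to be found in the camera images.
- meter: roast colour meter, a fixed bench instrument 170 (x) x 200 (y) x 100 mm. Origin: centre of underside; +x from its front (facing the robot) to its back, +y to its left seen from the front, z up. A flat key deck, 58 mm above the underside, runs from the front face (x = -85 mm) to x = 0; behind it stands the head, 100 mm high. On the deck at x = -46 mm: rocker y = +60, zero key y = 0, read key y = -60 mm
- drawer_front (a point): middle of the outermost face of the drawer's pull, a round bar 60 mm long on the aluminium drawer front; moves with the drawer, axes as the meter's. It is 37 mm above the meter's underside; the front plate, 90 mm wide, spans 12 to 45 mm above the underside, its face 7.5 mm behind this point. Drawer shut: x = -98.5 mm, y = 0 in the meter's frame
- meter_drawer (a joint): how far the drawer stands out of the meter's front, m: 0 fully home (hard stop), 0.05 fully out. It slides along the meter's x, home towards +x; about 1.2 N of friction, no spring, stays where it is left
- disc_well (a point): centre of the floor of the drawer's round well, 42 mm in diameter and 5 mm deep, 46.5 mm behind drawer_front; moves with the drawer
- ref_disc: the reference disc, flat brown disc 39 mm in diameter, 10 mm thick, loose in the drawer's well, 5 mm of it standing proud. Origin: centre of its underside
- rocker_raised_half (a point): middle of the top face of the rocker's near (-x) half, raised while off; moves with the rocker. Black V-shaped cap 38 (x) x 26 (y) mm, pivot at its middle (meter x = -46, y = +60 mm, 60 mm above the underside). Off: near end 70 mm above the underside, far half level at 62.5. On: near half level at 62.5, far half raised. Press the near half only, 14 mm or more in front of the pivot
- power_rocker (a joint): angle of the power rocker, rad: 0 off (near half raised), 0.40 on (near half pressed level, hard stop). Needs about 2 N at the near end; stays where it is left
- zero_key_top (a point): centre of the top of the round grey zero key, 20 mm in diameter, top 66 mm above the meter's underside, in the middle of the deck
- zero_key (a joint): how far the zero key is pressed in, m: 0 up, 0.004 fully down; a spring (about 1 N to start, 4 N fully down) lifts it again. Pressed in counts from 0.002
- read_key_top (a point): centre of the top of the read key, a grey bar 15 mm (x) x 36 mm (y), top 66 mm above the meter's underside; not to be pressed
- read_key (a joint): how far the read key is pressed in, m: 0 up, 0.004 fully down; same spring
- disc_a: loose colour disc 39 mm in diameter, 10 mm thick, on the counter left of the meter; bystander. Origin: centre of underside
- disc_b: another such disc left of the meter; bystander
- disc_c: another such disc left of the meter; bystander
- brush: flat brush, 202 x 38 x 17 mm, lying right of the meter; bystander. Origin: middle of underside, length along its x
- trier: sampling trier, a half-round steel scoop on a wooden handle, 24 x 228 x 24 mm, lying left in front of the meter; bystander. Origin: middle of underside, length along its y
- bowl: white cupping bowl, 92 mm in diameter, 62 mm high, right of the meter; bystander. Origin: centre of underside
- mug: white mug, 85 mm in diameter, 91 mm high, left of the meter; bystander. Origin: centre of underside
Things that resemble listed ones, but are neither listed nor needed, are in the scene too. Leave any blue or white look-alike of the ref_disc alone.

How it is judged:
On the way, in this order (a step that is already met when the one before it is completed fails the run):
1. the drawer is pushed fully home (value of joint meter_drawer below 0.003 m), for 0.1 s.
2. the power rocker is tipped over to on (value of joint power_rocker above 0.3 rad), for 0.1 s.
3. the round zero key is tapped (value of joint zero_key above 0.002 m), for 0.04 s.
At the end, for the whole second after the job is handed in: drawer within 3 mm of fully home, power rocker tipped on (over 0.3 rad), zero and read keys sprung back (within 1 mm), reference disc still in its well (within 6 mm) (value of joint meter_drawer below 0.003 m and value of joint power_rocker above 0.3 rad and value of joint each of zero_key, read_key below 0.001 m and distance between ref_disc and disc_well below 0.006 m); the robot touches nothing.
It fails at once if out of order: the rocker is tipped on before the drawer is home, or the zero key is pressed before the drawer is home and the rocker on ((value of joint power_rocker above 0.2 rad and value of joint meter_drawer above 0.006 m) or (value of joint zero_key above 0.0015 m and (value of joint meter_drawer above 0.006 m or value of joint power_rocker below 0.2 rad))).
It fails at once if the read key is pressed (value of joint read_key above 0.0015 m).
It fails at once if the meter is pressed or pushed hard (over 25 N) instead of lightly (contact force between any of the arm, the fingers and meter above 25 N).
It fails at once if the reference disc is lifted or knocked out of its well (distance between ref_disc and disc_well above 0.008 m).
It fails at once if a bystander is moved by more than 15 mm (distance of any of disc_a, disc_b, disc_c, brush, trier, bowl, mug from where it was at the start of the episode above 0.015 m).
It also fails if it takes over 48 s, if anything falls off the work surface, if the arm or the gripper's body presses on something with over 40 N, if the wrist force passes 120 N, or if a joint passes its speed limit or range.

## Working session

There is one attempt and no reset: what is moved stays moved. The work goes in short steps, Python scripts to look and compute and a tool call to move; the robot and the scene stay as the last step left them, time stands still between calls to the robot, and variables do not carry over. Pictures are saved under pics/ and viewed, and the job is handed in when it is done.

Besides the shell and the picture viewer there is one more tool, called after "Emit:" as a command line: name --argument value ..., lists and objects as JSON in quotes. apply_moves: Moves the arm, as the interface text tells. Its arguments: {"type":"object","properties":{"commands":{"type":"array","items":{"type":"object","properties":{"linear":{"type":"array","items":{"type":"number"}},"delta_rot":{"type":"array","items":{"type":"number"}},"fingers":{"type":"number"}}}}},"required":["commands"]}

```bash
mkdir -p pics; ls; python3 - <<'E'
from plant import state, eyes
import cv2
s=state()
for k in ("time","tool_pos","tool_rot","contact_force","gripper_width"): print(k,s[k])
for n in ("side","top","wrist"):
    im=eyes.grab_frame(n); cv2.imwrite(f"pics/{n}0.png",im[:,:,::-1]); print(n,eyes.camera_params(n))
E
```

```text
pics
time 0.0
tool_pos [ 0.25567991 -0.56961232  0.23004368]
tool_rot [-1.04329874e-03  9.77844084e-01  2.09331911e-01 -1.03285052e-04]
contact_force [0.06253122 0.27197032 0.19088987]
gripper_width 1.000762076904453
side {'fx': 608.866903688111, 'fy': 608.866903688111, 'cx': 322.4563252790944, 'cy': 234.1544860218433, 'k1': -0.2001137786729536, 'position': array([-0.11380555, -1.18891783,  1.016884  ]), 'rotation': array([-0.40639381,  0.86623233, -0.26026437,  0.12941438])}
top {'fx': 484.34996899759665, 'fy': 484.34996899759665, 'cx': 323.0313264091191, 'cy': 238.52475516582334, 'k1': -0.0009534887035412794, 'position': array([ 0.37529526, -0.24449759,  1.14809043]), 'rotation': array([ 0.04392562, -0.70033975,  0.7101739 , -0.05698956])}
wrist {'fx': 397.0131615355394, 'fy': 397.0131615355394, 'cx': 317.48951094241414, 'cy': 239.664152138061, 'k1': -0.044491040218874664, 'T_tool_cam': array([[-6.42966141e-04, -9.61416649e-01, -2.75095643e-01,
         7.02677081e-02],
       [ 9.99999793e-01, -6.26829149e-04, -1.46574575e-04,
        -8.30630368e-04],
       [-3.15187310e-05, -2.75095680e-01,  9.61416853e-01,
        -1.42752606e-01],
       [ 0.00000000e+00,  0.00000000e+00,  0.00000000e+00,
         1.00000000e+00]])}
```

View pics/top0.png

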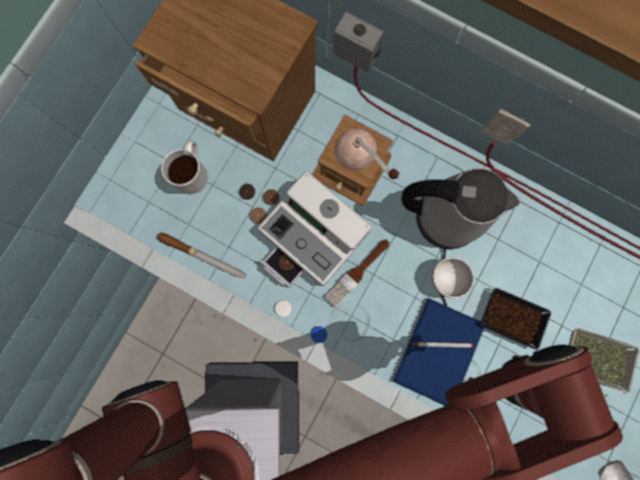

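View pics/side0.png

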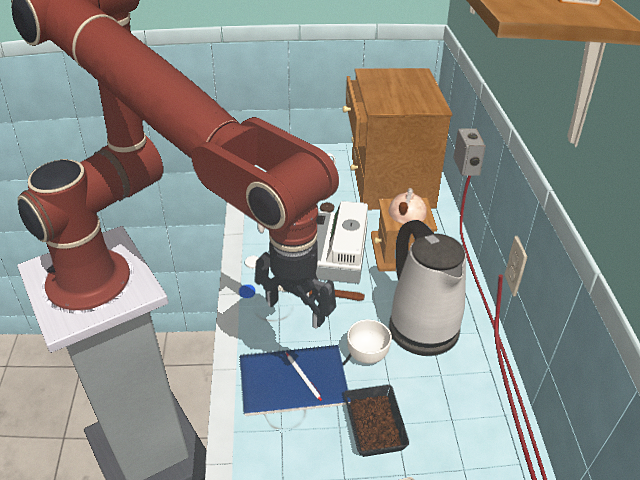

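View pics/wrist0.png

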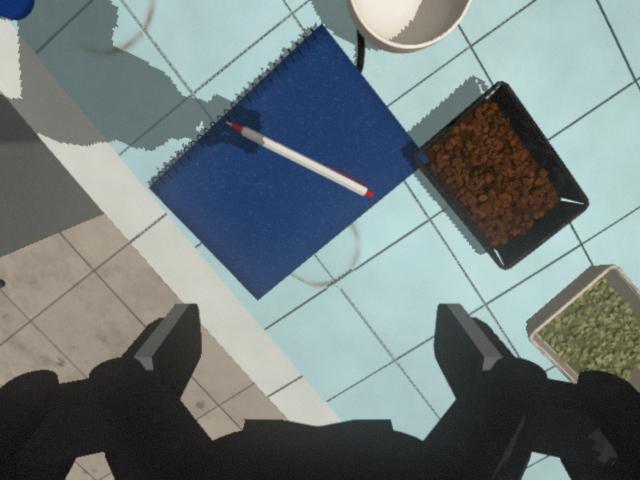

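The top view shows the meter at about (312,225), turned roughly 30°, with its open drawer at about (284,263). I'll enlarge that part and set up ray helpers.

```bash
cat > h.py <<'E'
import numpy as np, cv2
from scipy.spatial.transform import Rotation as R
from plant import state, eyes
def q2R(q): return R.from_quat([q[1],q[2],q[3],q[0]]).as_matrix()
def cam(name, s=None):
    p=eyes.camera_params(name)
    K=np.array([[p['fx'],0,p['cx']],[0,p['fy'],p['cy']],[0,0,1]]); D=np.array([p['k1'],0,0,0])
    if name=='wrist':
        T=np.eye(4); T[:3,:3]=q2R(s['tool_rot']); T[:3,3]=s['tool_pos']; T=T@p['T_tool_cam']
        return K,D,T[:3,:3],T[:3,3]
    return K,D,q2R(p['rotation']),np.array(p['position'])
def cast(c,px,z):
    K,D,Rm,t=c
    u=cv2.undistortPoints(np.array(px,float).reshape(-1,1,2),K,D).reshape(-1,2)
    d=np.c_[u,np.ones(len(u))]@Rm.T
    return t+d*((z-t[2])/d[:,2])[:,None]
def proj(c,P):
    K,D,Rm,t=c
    P=np.atleast_2d(P); rv=cv2.Rodrigues(Rm.T)[0]
    return cv2.projectPoints(P.astype(float),rv,-Rm.T@t,K,D)[0].reshape(-1,2)
E
python3 - <<'E'
from h import *
im=cv2.imread('pics/top0.png')
c=im[160:310,220:400]; cv2.imwrite('pics/top0c.png',cv2.resize(c,None,fx=4,fy=4,interpolation=cv2.INTER_CUBIC))
t=cam('top'); print(cast(t,[[312,225],[284,263],[640,240],[320,480]],0))
E
```

```text
[[ 0.57345744 -0.24100504  0.        ]
 [ 0.48274338 -0.17344518  0.        ]
 [ 0.52692504 -1.03505539  0.        ]
 [-0.00484488 -0.25196661  0.        ]]
```

View pics/top0c.png

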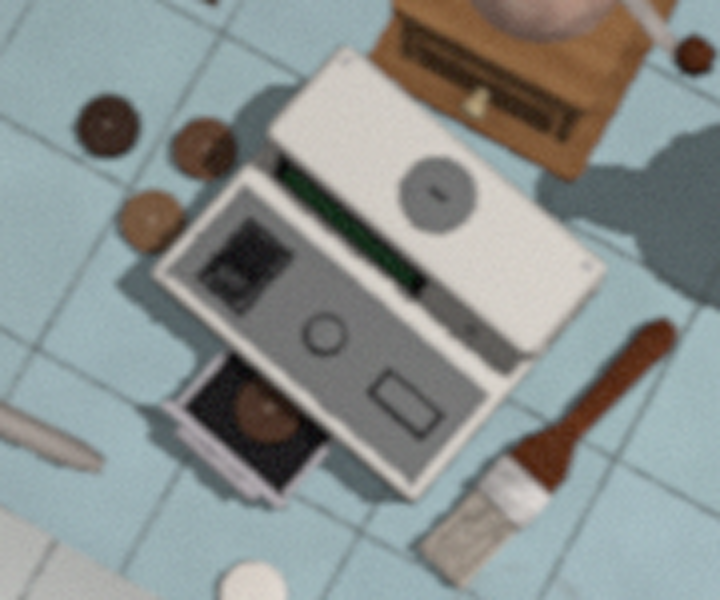

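Enlarged crop: deck front corners are at (155,268) and (413,495), zero key (325,333), read key (405,402), rocker (247,268), and the drawer pull line runs from about (168,408) to (280,500). I'll make a rough pose estimate first, then refine with the wrist camera.

```bash
python3 - <<'E'
from h import *
t=cam('top'); f=lambda a:[[x/4+220-.375,y/4+160-.375] for x,y in a]
fc=cast(t,f([(155,268),(413,495)]),.058); k=cast(t,f([(247,268),(325,333),(405,402)]),.066)
tp=cast(t,f([(347,45),(605,265)]),.1)
print(fc,k,tp,sep='\n')
v=fc[0]-fc[1]; print('yaw of +y', np.degrees(np.arctan2(v[1],v[0]))-90, np.linalg.norm(v))
v=k[0]-k[2]; print(np.degrees(np.arctan2(v[1],v[0]))-90, np.linalg.norm(v))
v=tp[0]-tp[1]; print(np.degrees(np.arctan2(v[1],v[0]))-90, np.linalg.norm(v))
yaw=np.radians(np.degrees(np.arctan2(*(fc[0]-fc[1])[[1,0]]))-90);ex=np.array([np.cos(yaw),np.sin(yaw)])
print('org',k[1][:2]+.046*ex, fc[:,:2].mean(0)+.085*ex, tp[:,:2].mean(0)-.085*ex)
s=state(); print(q2R(s['tool_rot']))
E
```

```text
[[ 0.56118135 -0.11907593  0.058     ]
 [ 0.43026596 -0.26399208  0.058     ]]
[[ 0.55918127 -0.17190727  0.066     ]
 [ 0.5215267  -0.21566384  0.066     ]
 [ 0.48191362 -0.26015047  0.066     ]]
[[ 0.67878133 -0.23023144  0.1       ]
 [ 0.55266948 -0.37069075  0.1       ]]
yaw of +y -42.094253182755416 0.19529343708679725
-41.20609123434058 0.1172908819271931
-41.919184946419975 0.18876709198638308
org [ 0.55566068 -0.24650004] [ 0.55879732 -0.24851394] [ 0.55265174 -0.24348116]
[[ 9.12353237e-01  4.09403663e-01 -4.60532328e-04]
 [ 4.09403872e-01 -9.12351988e-01  1.52327936e-03]
 [ 2.03468565e-04 -1.57831257e-03 -9.99998734e-01]]
```

Meter yaw is about -42° and its origin about (0.556, -0.246). I'll go to a viewing pose in front of the drawer with the tool x axis along the meter's x, closing the fingers on the way.

Emit:
apply_moves --commands '[{"linear":[0.04,-0.035,-0.02],"delta_rot":[0,0,8],"fingers":255},{"linear":[0.075,-0.067,-0.02],"delta_rot":[0,0,16],"fingers":255},{"linear":[0.11,-0.098,-0.02],"delta_rot":[0,0,24],"fingers":255},{"linear":[0.145,-0.13,-0.02],"delta_rot":[0,0,32],"fingers":255},{"linear":[0.18,-0.16,-0.02],"delta_rot":[0,0,40],"fingers":255},{"linear":[0.215,-0.192,-0.02],"delta_rot":[0,0,48],"fingers":255},{"linear":[0.25,-0.223,-0.02],"delta_rot":[0,0,56],"fingers":255},{"linear":[0.285,-0.255,-0.02],"delta_rot":[0,0,64],"fingers":255}]'

```text
time: 0.95
tool_pos: [0.4091, -0.2261, 0.2511]
tool_rot: [-0.0, 0.943, -0.334, 0.0]
contact_force: [0.3, -0.8, -0.2]
gripper_width: -0.004
```

Emit:
apply_moves --commands '[{"linear":[-0.006,-0.02,0],"delta_rot":[0,0,1],"fingers":255},{"linear":[-0.012,-0.045,0],"delta_rot":[0,0,2],"fingers":255},{"linear":[-0.018,-0.07,0],"delta_rot":[0,0,2.5],"fingers":255},{"linear":[-0.022,-0.085,0],"delta_rot":[0,0,2.5],"fingers":255},{"linear":[-0.022,-0.085,0],"delta_rot":[0,0,2.5],"fingers":255},{"linear":[-0.022,-0.085,0],"delta_rot":[0,0,2.5],"fingers":255},{"linear":[-0.022,-0.085,0],"delta_rot":[0,0,2.5],"fingers":255},{"linear":[-0.022,-0.085,0],"delta_rot":[0,0,2.5],"fingers":255}]'

```text
time: 1.75
tool_pos: [0.4444, -0.1486, 0.2513]
tool_rot: [0.0, 0.936, -0.352, -0.0]
contact_force: [0.3, -0.5, 0.8]
gripper_width: -0.001
```

```bash
python3 - <<'E'
from h import *
import json
s=state(); json.dump({k:list(map(float,s[k])) for k in('tool_pos','tool_rot')},open('w1.json','w'))
cv2.imwrite('pics/w1.png',eyes.grab_frame('wrist')[:,:,::-1]); print(s['tool_pos'],s['tool_rot'],s['contact_force'],s['time'])
E
```

```text
[ 0.44443904 -0.14856827  0.25125571] [ 8.41383043e-05  9.35922953e-01 -3.52204794e-01 -4.55476353e-05] [ 0.27219592 -0.49177282  0.77774891] 1.75
```

View pics/w1.png

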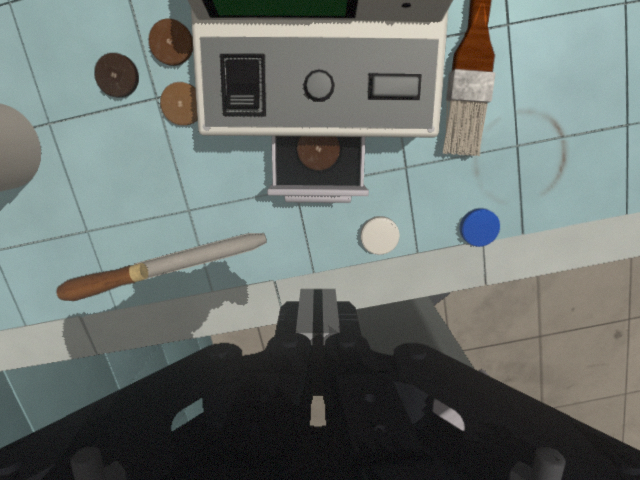

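The wrist view shows the meter nearly square to the picture: rocker (243,84), zero key (319,85), read key (395,86), deck front edge at row ~134, pull at (318,198), white look-alike disc (379,235). I'll refine with an enlarged crop.

```bash
python3 - <<'E'
from h import *
im=cv2.imread('pics/w1.png'); c=im[20:215,190:450]
cv2.imwrite('pics/w1c.png',cv2.resize(c,None,fx=3,fy=3,interpolation=cv2.INTER_CUBIC))
g=cv2.cvtColor(im,cv2.COLOR_BGR2GRAY)
E
```

```text
(no output)
```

View pics/w1c.png

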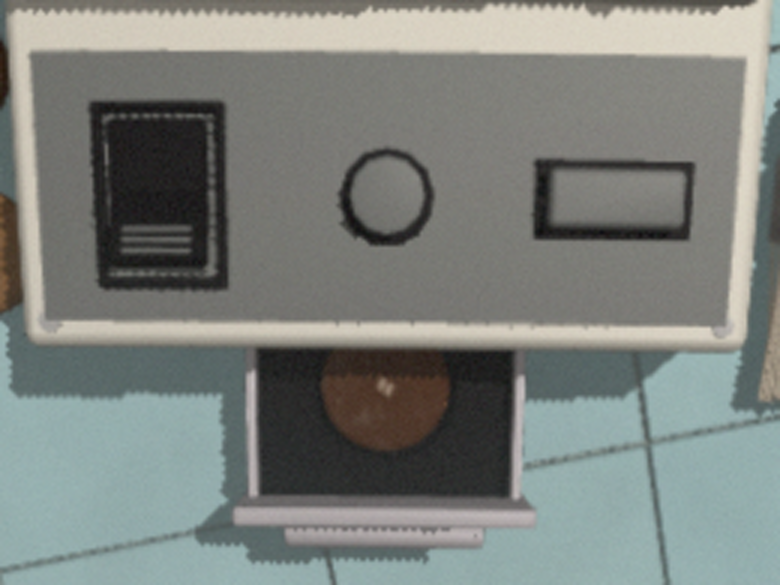

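```bash
python3 - <<'E'
from h import *
import json
s=json.load(open('w1.json')); w=cam('wrist',s)
f=lambda a:[[x/3+190-.333,y/3+20-.333] for x,y in a]
fc=cast(w,f([(27,344),(743,348)]),.056); k=cast(w,f([(387,195),(621,198)]),.066)
rk=cast(w,f([(161,195)]),.058)
pull=cast(w,f([(286,543),(483,546)]),.035); wd=cast(w,[[379,235]],.0)
v=fc[0]-fc[1]; y1=np.degrees(np.arctan2(v[1],v[0]))-90; v2=k[0]-k[1]; y2=np.degrees(np.arctan2(v2[1],v2[0]))-90
v3=pull[0]-pull[1]; print('yaws',y1,y2,np.degrees(np.arctan2(v3[1],v3[0]))-90,'len',np.linalg.norm(v),np.linalg.norm(v2),np.linalg.norm(v3))
v4=rk[0]-k[1]; print('rk-read',np.linalg.norm(v4[:2]),np.degrees(np.arctan2(v4[1],v4[0]))-90)
for yaw in (y1,):
    a=np.radians(yaw); ex=np.array([np.cos(a),np.sin(a)]); ey=np.array([-ex[1],ex[0]])
    o1=k[0][:2]+.046*ex; print('yaw',yaw,'org by zero',o1,'by front',fc[:,:2].mean(0)+.085*ex,'by rk',rk[0,:2]+.046*ex-.06*ey,'by read',k[1][:2]+.046*ex+.06*ey)
    M=lambda P:np.array([(P[:2]-o1)@ex,(P[:2]-o1)@ey])
    for n,P in(('pullL',pull[0]),('pullR',pull[1]),('white',wd[0]),('tcp',np.array(s['tool_pos'])),('rk',rk[0]),('read',k[1])): print(n,M(P).round(4))
    R_=q2R(s['tool_rot']); print('tool yaw',np.degrees(np.arctan2(R_[1,0],R_[0,0])))
E
```

```text
yaws -41.5916207704165 -41.7784238689016 -42.17128997521192 len 0.19785547870174858 0.06081751022851455 0.06014289311892861
rk-read 0.1209011826066709 -41.98356358686453
yaw -41.5916207704165 org by zero [ 0.55448444 -0.2457243 ] by front [ 0.55536934 -0.24621922] by rk [ 0.55500856 -0.24608097] by read [ 0.55379368 -0.24620384]
pullL [-0.1433  0.0301]
pullR [-0.1439 -0.03  ]
white [-0.1849 -0.0632]
tcp [-0.1468 -0.0004]
rk [-0.0454  0.0601]
read [-0.0462 -0.0608]
tool yaw -41.244459517326995
```

Estimates agree: origin (0.555,-0.246), yaw about -41.8°, drawer about 45 mm out, white disc at meter (-0.185,-0.063), which is clear. Next I'll back off, then go down in front of the pull.

Emit:
apply_moves --commands '[{"linear":[-0.017,0,0.03],"delta_rot":[0,0,0.5],"fingers":255},{"linear":[-0.035,0,0.065],"delta_rot":[0,0,0.5],"fingers":255},{"linear":[-0.035,0,0.105],"delta_rot":[0,0,0.5],"fingers":255},{"linear":[-0.035,0,0.145],"delta_rot":[0,0,0.5],"fingers":255},{"linear":[-0.035,0,0.185],"delta_rot":[0,0,0.5],"fingers":255},{"linear":[-0.035,0,0.21],"delta_rot":[0,0,0.5],"fingers":255},{"linear":[-0.035,0,0.223],"delta_rot":[0,0,0.5],"fingers":255},{"linear":[-0.035,0,0.223],"delta_rot":[0,0,0.5],"fingers":255}]'

```text
time: 2.6
tool_pos: [0.417, -0.1245, 0.0267]
tool_rot: [-0.0, 0.934, -0.356, -0.002]
contact_force: [-0.5, 0.3, 0.2]
gripper_width: 0.0
```

```bash
python3 - <<'E'
from h import *
s=state(); print(s['tool_pos'],s['contact_force'])
cv2.imwrite('pics/w2.png',eyes.grab_frame('wrist')[:,:,::-1])
E
```

```text
[ 0.41699494 -0.12448989  0.02667512] [-0.5237635   0.27552795  0.19310625]
```

View pics/w2.png

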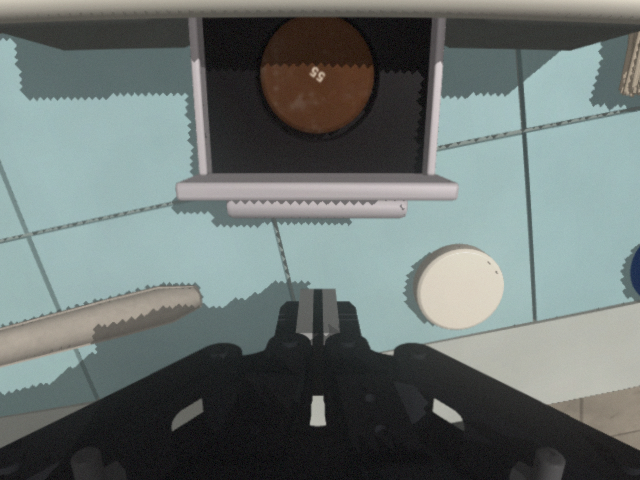

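The pull (317,208) is centred ahead of the fingertips (318,300), and the white disc (460,287) and trier are clear. Now I push in gently.

Emit:
apply_moves --commands '[{"linear":[0.01,0,0],"delta_rot":[0,0,0],"fingers":255},{"linear":[0.018,0,0],"delta_rot":[0,0,0],"fingers":255},{"linear":[0.023,0,0],"delta_rot":[0,0,0],"fingers":255},{"linear":[0.028,0,0],"delta_rot":[0,0,0],"fingers":255},{"linear":[0.033,0,0],"delta_rot":[0,0,0],"fingers":255},{"linear":[0.038,0,0],"delta_rot":[0,0,0],"fingers":255},{"linear":[0.043,0,0],"delta_rot":[0,0,0],"fingers":255},{"linear":[0.048,0,0],"delta_rot":[0,0,0],"fingers":255}]'

```text
time: 3.45
tool_pos: [0.4544, -0.1569, 0.0282]
tool_rot: [-0.0, 0.935, -0.356, -0.0]
contact_force: [-0.8, 1.4, 1.1]
gripper_width: -0.002
```

```bash
python3 - <<'E'
from h import *
s=state(); print(s['tool_pos'],s['contact_force'])
cv2.imwrite('pics/w3.png',eyes.grab_frame('wrist')[:,:,::-1])
E
```

```text
[ 0.45441351 -0.1568765   0.02823183] [-0.75099102  1.44200678  1.05831147]
```

View pics/w3.png

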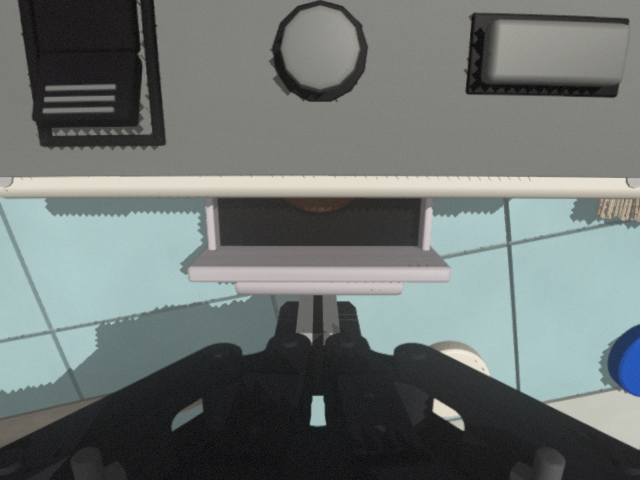

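The fingertip touches the pull at (318,292), force is about 1.6 N, and the drawer is roughly half in. I continue slowly.

Emit:
apply_moves --commands '[{"linear":[0.004,0,0],"delta_rot":[0,0,0],"fingers":255},{"linear":[0.008,0,0],"delta_rot":[0,0,0],"fingers":255},{"linear":[0.012,0,0],"delta_rot":[0,0,0],"fingers":255},{"linear":[0.015,0,0],"delta_rot":[0,0,0],"fingers":255},{"linear":[0.017,0,0],"delta_rot":[0,0,0],"fingers":255},{"linear":[0.019,0,0],"delta_rot":[0,0,0],"fingers":255},{"linear":[0.02,0,0],"delta_rot":[0,0,0],"fingers":255},{"linear":[0.02,0,0],"delta_rot":[0,0,0],"fingers":255}]'

```text
time: 4.3
tool_pos: [0.4692, -0.1701, 0.0282]
tool_rot: [0.0, 0.935, -0.356, 0.0]
contact_force: [-0.7, -0.2, -0.3]
gripper_width: 0.003
```

```bash
python3 - <<'E'
from h import *
s=state(); print(s['tool_pos'],s['contact_force'])
cv2.imwrite('pics/w4.png',eyes.grab_frame('wrist')[:,:,::-1])
E
```

```text
[ 0.46922511 -0.17010755  0.02824953] [-0.6723389  -0.18831722 -0.31478201]
```

View pics/w4.png

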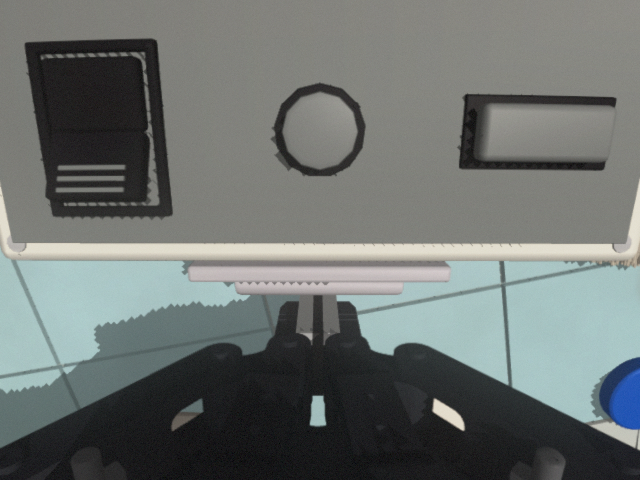

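The plate is nearly against the front, with about 4–5 mm left. I'll creep the last bit.

Emit:
apply_moves --commands '[{"linear":[0.001,0,0],"delta_rot":[0,0,0],"fingers":255},{"linear":[0.0015,0,0],"delta_rot":[0,0,0],"fingers":255},{"linear":[0.002,0,0],"delta_rot":[0,0,0],"fingers":255},{"linear":[0.0025,0,0],"delta_rot":[0,0,0],"fingers":255},{"linear":[0.003,0,0],"delta_rot":[0,0,0],"fingers":255},{"linear":[0.0035,0,0],"delta_rot":[0,0,0],"fingers":255},{"linear":[0.004,0,0],"delta_rot":[0,0,0],"fingers":255},{"linear":[0.004,0,0],"delta_rot":[0,0,0],"fingers":255}]'

```text
time: 5.15
tool_pos: [0.4722, -0.1727, 0.0283]
tool_rot: [0.0, 0.935, -0.356, 0.0]
contact_force: [-0.9, 0.3, -0.4]
gripper_width: 0.004
```

Emit:
apply_moves --commands '[{"linear":[0.0003,0,0],"delta_rot":[0,0,0],"fingers":255},{"linear":[0.0006,0,0],"delta_rot":[0,0,0],"fingers":255},{"linear":[0.0009,0,0],"delta_rot":[0,0,0],"fingers":255},{"linear":[0.0012,0,0],"delta_rot":[0,0,0],"fingers":255},{"linear":[0.0015,0,0],"delta_rot":[0,0,0],"fingers":255},{"linear":[0.0015,0,0],"delta_rot":[0,0,0],"fingers":255},{"linear":[0.0015,0,0],"delta_rot":[0,0,0],"fingers":255},{"linear":[0.0015,0,0],"delta_rot":[0,0,0],"fingers":255}]'

```text
time: 5.95
tool_pos: [0.4731, -0.1735, 0.0283]
tool_rot: [-0.0, 0.935, -0.356, -0.0]
contact_force: [-1.7, 2.2, 0.8]
gripper_width: 0.001
```

```bash
python3 - <<'E'
from h import *
s=state(); print(s['tool_pos'],s['contact_force'])
im=eyes.grab_frame('wrist')[:,:,::-1]
cv2.imwrite('pics/w5.png',cv2.resize(im[200:330,160:480],None,fx=2.5,fy=2.5))
E
```

```text
[ 0.47312    -0.17353297  0.02827901] [-1.70227531  2.20326363  0.82478571]
```

View pics/w5.png

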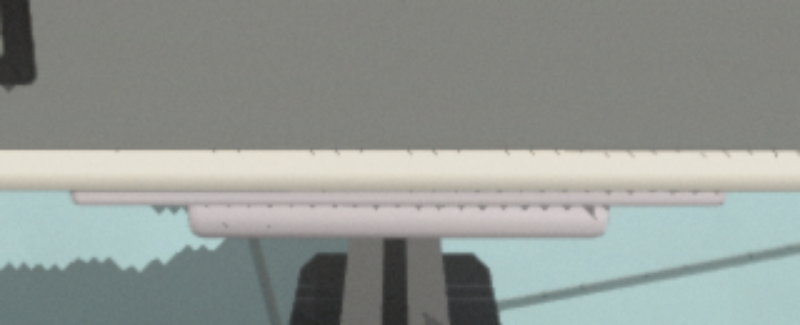

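Emit:
apply_moves --commands '[{"linear":[0.0003,0,0],"delta_rot":[0,0,0],"fingers":255},{"linear":[0.0006,0,0],"delta_rot":[0,0,0],"fingers":255},{"linear":[0.0009,0,0],"delta_rot":[0,0,0],"fingers":255},{"linear":[0.0012,0,0],"delta_rot":[0,0,0],"fingers":255},{"linear":[0.0012,0,0],"delta_rot":[0,0,0],"fingers":255},{"linear":[0.0012,0,0],"delta_rot":[0,0,0],"fingers":255},{"linear":[0.0012,0,0],"delta_rot":[0,0,0],"fingers":255},{"linear":[0.0012,0,0],"delta_rot":[0,0,0],"fingers":255}]'

```text
time: 6.8
tool_pos: [0.4732, -0.1736, 0.0281]
tool_rot: [-0.0, 0.935, -0.356, -0.002]
contact_force: [-6.9, 5.2, 4.4]
gripper_width: -0.002
```

Hard stop: there was no more motion and the force rose to about 9 N, so the drawer is home. I back off and rise.

Emit:
apply_moves --commands '[{"linear":[-0.01,0,0],"delta_rot":[0,0,0],"fingers":255},{"linear":[-0.03,0,0],"delta_rot":[0,0,0],"fingers":255},{"linear":[-0.03,0,-0.035],"delta_rot":[0,0,0],"fingers":255},{"linear":[-0.03,0,-0.07],"delta_rot":[0,0,0],"fingers":255},{"linear":[-0.03,-0.02,-0.09],"delta_rot":[0,0,0],"fingers":255},{"linear":[-0.015,-0.04,-0.09],"delta_rot":[0,0,0],"fingers":255},{"linear":[0.01,-0.06,-0.09],"delta_rot":[0,0,0],"fingers":255},{"linear":[0.01,-0.06,-0.09],"delta_rot":[0,0,0],"fingers":255}]'

```text
time: 7.6
tool_pos: [0.5247, -0.1367, 0.1194]
tool_rot: [0.0, 0.935, -0.355, 0.002]
contact_force: [-0.4, 0.1, 1.0]
gripper_width: 0.003
```

```bash
cat >m.py <<'E'
from h import *
a=np.radians(-41.8); ex=np.array([np.cos(a),np.sin(a)]); ey=np.array([-ex[1],ex[0]]); o=np.array([.5547,-.246])
def rep(n):
    s=state(); p=np.array(s['tool_pos'])
    print(s['time'],'meter xy',((p[:2]-o)@ex).round(4),((p[:2]-o)@ey).round(4),'z',p[2].round(4),'F',s['contact_force'].round(1))
    R_=q2R(s['tool_rot']); print('yaw',np.degrees(np.arctan2(R_[1,0],R_[0,0])))
    cv2.imwrite(f'pics/{n}.png',eyes.grab_frame('wrist')[:,:,::-1]); return s
E
python3 -c "
from m import *
s=rep('w6'); w=cam('wrist',s)
P=lambda x,y,z:np.r_[o+x*ex+y*ey,z]
print(proj(w,np.array([P(-.046,0,.066),P(-.046,-.06,.066),P(-.046,.06,.06),P(-.0985,0,.037)])))"
```

```text
7.6 meter xy -0.0952 0.0615 z 0.1194 F [-0.4  0.1  1. ]
yaw -41.600663311722016
[[444.61209385 169.87670224]
 [563.21455492 171.15508485]
 [322.64636151 168.01064718]
 [422.07360201 253.61756544]]
```

View pics/w6.png

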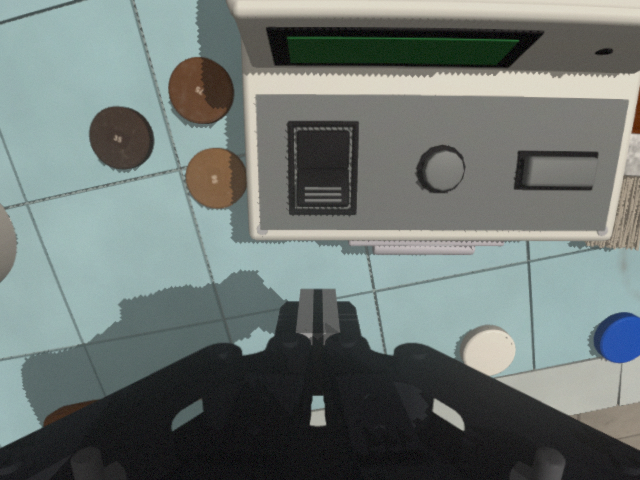

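Projected and seen key positions agree to 1–2 px, and the pull sits against the front at (423,250), so the drawer is home. Next I move over the rocker's near half and come down to just above it.

Emit:
apply_moves --commands '[{"linear":[0.015,0.0015,0],"delta_rot":[0,0,0],"fingers":255},{"linear":[0.029,0.0015,0],"delta_rot":[0,0,0],"fingers":255},{"linear":[0.029,0.0015,0.015],"delta_rot":[0,0,0],"fingers":255},{"linear":[0.029,0.0015,0.03],"delta_rot":[0,0,0],"fingers":255},{"linear":[0.029,0.0015,0.04],"delta_rot":[0,0,0],"fingers":255},{"linear":[0.029,0.0015,0.046],"delta_rot":[0,0,0],"fingers":255},{"linear":[0.029,0.0015,0.046],"delta_rot":[0,0,0],"fingers":255},{"linear":[0.029,0.0015,0.046],"delta_rot":[0,0,0],"fingers":255}]'

```text
time: 8.45
tool_pos: [0.5421, -0.1566, 0.0723]
tool_rot: [-0.0, 0.935, -0.356, -0.0]
contact_force: [0.7, -0.3, -0.5]
gripper_width: 0.004
```

```bash
python3 -c "
from m import *
rep('w7')"
```

```text
8.45 meter xy -0.069 0.0583 z 0.0723 F [ 0.7 -0.3 -0.5]
yaw -41.665432508423585
```

View pics/w7.png

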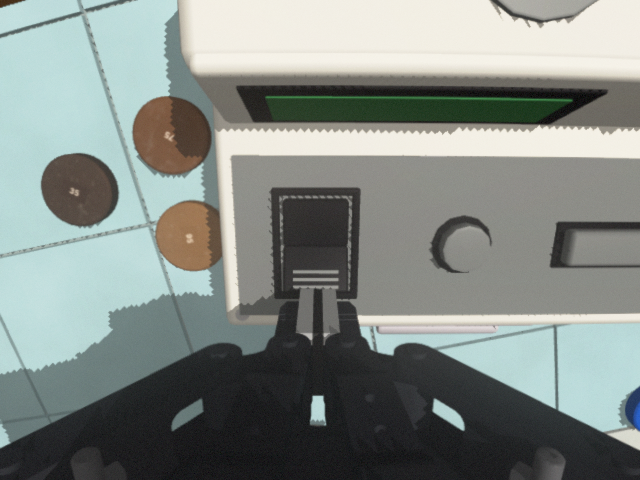

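The fingertips sit at the near end of the rocker (318,290), 2–4 mm too far forward in my frame. I shift 4 mm and press slowly.

Emit:
apply_moves --commands '[{"linear":[0.003,-0.001,0],"delta_rot":[0,0,0],"fingers":255},{"linear":[0.004,-0.001,0.001],"delta_rot":[0,0,0],"fingers":255},{"linear":[0.004,-0.001,0.0025],"delta_rot":[0,0,0],"fingers":255},{"linear":[0.004,-0.001,0.004],"delta_rot":[0,0,0],"fingers":255},{"linear":[0.004,-0.001,0.0055],"delta_rot":[0,0,0],"fingers":255},{"linear":[0.004,-0.001,0.007],"delta_rot":[0,0,0],"fingers":255},{"linear":[0.004,-0.001,0.008],"delta_rot":[0,0,0],"fingers":255},{"linear":[0.004,-0.001,0.008],"delta_rot":[0,0,0],"fingers":255}]'

```text
time: 9.3
tool_pos: [0.5458, -0.1586, 0.064]
tool_rot: [0.0, 0.935, -0.356, -0.0]
contact_force: [1.0, 0.4, 0.9]
gripper_width: -0.002
```

```bash
python3 -c "
from m import *
rep('w8')"
```

```text
9.3 meter xy -0.0649 0.0592 z 0.064 F [1.  0.4 0.9]
yaw -41.66904621287063
```

View pics/w8.png

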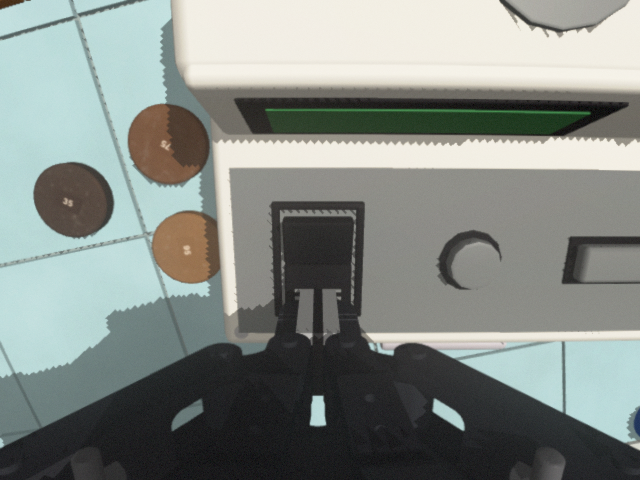

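The far half has lifted, so the rocker is tipping. I'll press on to the stop, about 2.5 mm more, gently.

Emit:
apply_moves --commands '[{"linear":[0,0,0.0004],"delta_rot":[0,0,0],"fingers":255},{"linear":[0,0,0.0008],"delta_rot":[0,0,0],"fingers":255},{"linear":[0,0,0.0012],"delta_rot":[0,0,0],"fingers":255},{"linear":[0,0,0.0016],"delta_rot":[0,0,0],"fingers":255},{"linear":[0,0,0.002],"delta_rot":[0,0,0],"fingers":255},{"linear":[0,0,0.002],"delta_rot":[0,0,0],"fingers":255},{"linear":[0,0,0.002],"delta_rot":[0,0,0],"fingers":255},{"linear":[0,0,0.002],"delta_rot":[0,0,0],"fingers":255}]'

```text
time: 10.15
tool_pos: [0.5458, -0.1586, 0.0625]
tool_rot: [0.0, 0.935, -0.356, -0.0]
contact_force: [-2.6, 1.8, 4.5]
gripper_width: -0.003
```

At z = 0.0625 the force is 4.5 N: level at the stop. I lift, move over the zero key, and look.

Emit:
apply_moves --commands '[{"linear":[0,0,-0.01],"delta_rot":[0,0,0],"fingers":255},{"linear":[0,0,-0.03],"delta_rot":[0,0,0],"fingers":255},{"linear":[0.005,0.015,-0.035],"delta_rot":[0,0,0],"fingers":255},{"linear":[0.01,0.03,-0.035],"delta_rot":[0,0,0],"fingers":255},{"linear":[0.015,0.045,-0.035],"delta_rot":[0,0,0],"fingers":255},{"linear":[0.019,0.059,-0.035],"delta_rot":[0,0,0],"fingers":255},{"linear":[0.019,0.059,-0.035],"delta_rot":[0,0,0],"fingers":255},{"linear":[0.019,0.059,-0.035],"delta_rot":[0,0,0],"fingers":255}]'

```text
time: 10.95
tool_pos: [0.5202, -0.2157, 0.0966]
tool_rot: [-0.0, 0.934, -0.356, -0.001]
contact_force: [0.1, 1.3, 0.5]
gripper_width: 0.002
```

```bash
python3 -c "
from m import *
rep('w9')"
```

```text
10.95 meter xy -0.0459 -0.0004 z 0.0966 F [0.1 1.3 0.5]
yaw -41.757353684727725
```

View pics/w9.png

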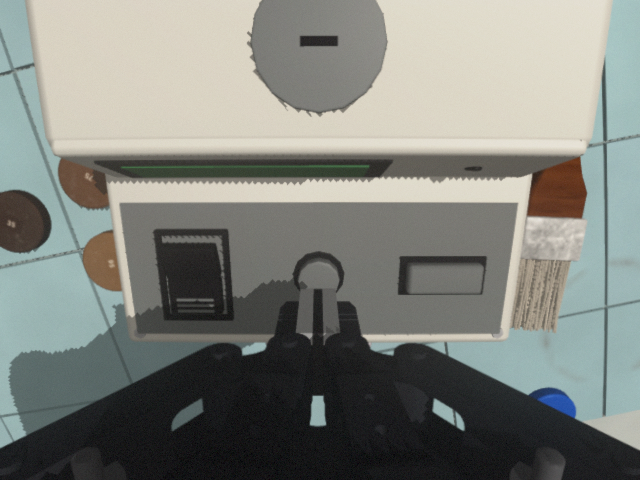

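The fingers are centred over the zero key (319,272), and the rocker's far half stands raised (190,262), so it is on. Now I tap.

Emit:
apply_moves --commands '[{"linear":[0,0,0.012],"delta_rot":[0,0,0],"fingers":255},{"linear":[0,0,0.022],"delta_rot":[0,0,0],"fingers":255},{"linear":[0,0,0.028],"delta_rot":[0,0,0],"fingers":255},{"linear":[0,0,0.0305],"delta_rot":[0,0,0],"fingers":255},{"linear":[0,0,0.0325],"delta_rot":[0,0,0],"fingers":255},{"linear":[0,0,0.0345],"delta_rot":[0,0,0],"fingers":255},{"linear":[0,0,0.0345],"delta_rot":[0,0,0],"fingers":255},{"linear":[0,0,0.0345],"delta_rot":[0,0,0],"fingers":255}]'

```text
time: 11.8
tool_pos: [0.521, -0.2153, 0.0633]
tool_rot: [-0.0, 0.935, -0.356, 0.0]
contact_force: [-2.6, 1.5, 3.3]
gripper_width: -0.0
```

The key is in about 2.7–3 mm. I'll add 1 mm for certainty, then lift off.

Emit:
apply_moves --commands '[{"linear":[0,0,0.0005],"delta_rot":[0,0,0],"fingers":255},{"linear":[0,0,0.001],"delta_rot":[0,0,0],"fingers":255},{"linear":[0,0,0.001],"delta_rot":[0,0,0],"fingers":255},{"linear":[0,0,0.001],"delta_rot":[0,0,0],"fingers":255},{"linear":[0,0,0.001],"delta_rot":[0,0,0],"fingers":255},{"linear":[0,0,0.001],"delta_rot":[0,0,0],"fingers":255},{"linear":[0,0,0.001],"delta_rot":[0,0,0],"fingers":255},{"linear":[0,0,0.001],"delta_rot":[0,0,0],"fingers":255}]'

```text
time: 12.6
tool_pos: [0.521, -0.2153, 0.062]
tool_rot: [-0.0, 0.935, -0.356, 0.0]
contact_force: [-1.0, 2.0, 5.3]
gripper_width: -0.001
```

Emit:
apply_moves --commands '[{"linear":[0,0,-0.01],"delta_rot":[0,0,0],"fingers":255},{"linear":[0,0,-0.03],"delta_rot":[0,0,0],"fingers":255},{"linear":[0,0,-0.06],"delta_rot":[0,0,0],"fingers":255},{"linear":[-0.03,0,-0.1],"delta_rot":[0,0,0],"fingers":255},{"linear":[-0.065,0,-0.135],"delta_rot":[0,0,0],"fingers":255},{"linear":[-0.1,0,-0.16],"delta_rot":[0,0,0],"fingers":255},{"linear":[-0.1,0,-0.16],"delta_rot":[0,0,0],"fingers":255},{"linear":[-0.1,0,-0.16],"delta_rot":[0,0,0],"fingers":255}]'

```text
time: 13.4
tool_pos: [0.4462, -0.1491, 0.2227]
tool_rot: [0.001, 0.935, -0.356, 0.001]
contact_force: [-0.5, -0.4, -0.5]
gripper_width: 0.001
```

```bash
python3 -c "
from m import *
rep('w10')"
```

```text
13.4 meter xy -0.1455 -0.0001 z 0.2227 F [-0.5 -0.4 -0.5]
yaw -41.65780552707891
```

View pics/w10.png

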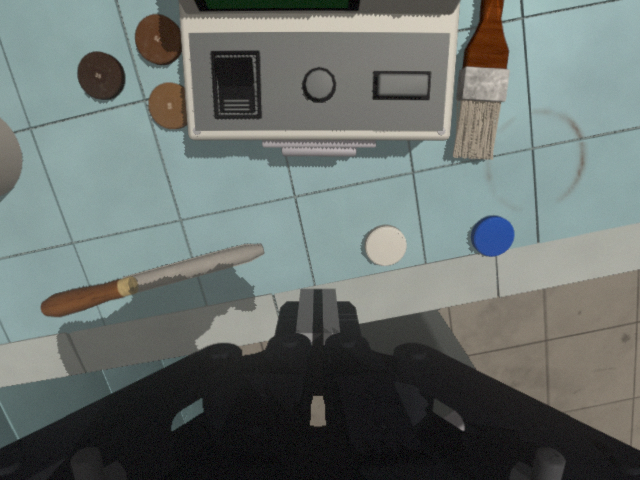

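The drawer is shut (pull at (318,151) against the front), the rocker's far half is raised, the zero key is back up at (319,84), and nothing around the meter has moved.

```bash
python3 -c "
from plant import job_done
print(job_done())"
```

```text
the job is handed in; nothing more can be done
None
```

I carried out all three steps in order and handed the job in at about 13.5 s. The hand-in reports no verdict.

1. **Drawer:** I pushed it to its hard stop with closed fingertips. Motion stopped and the force rose to about 9–10 N.
2. **Rocker:** I pressed the near half about 19 mm in front of the pivot. It came level at z = 62.5 mm with about 4.5 N.
3. **Zero key:** I pressed it to z = 62.0 mm, which is about 4 mm in, with about 5 N, then lifted off.

- **Last wrist picture:** it shows the drawer shut, the rocker's far half raised, the zero key back up and the read key untouched. The trier, brush, three discs and both look-alikes in view appeared where they were. The arm stood clear, with a contact force under 1 N.
- **Not checked:** the mug was only partly in view and the bowl was not. The reference disc is hidden in the shut drawer. It was last seen centred in its well before the push and partly in view halfway through it. I read forces only at the end of each move, so I did not see the peaks in between.
- **No failed checks:** the position estimates from the different features agreed to about 1–2 mm.

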